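# Put three microscope specimens back in their own places

### The arm

A 6-joint arm with a two-finger parallel gripper is mounted at the origin on the work surface. World frame = base frame: x ahead of the robot, y to its left, z up, the work surface at z = 0. Lengths are in m, angles in rad, forces in N, time in s.
With the tool pointing down it reaches from about 0.4 to 0.825 m from the base axis. Payload 7 kg.
Tool frame: the origin (TCP) lies midway between the tips of the shut fingers; the grasp point (between the pads) lies hold_point_z behind it (hold_point_z is the distance from the TCP to the grasp point, in m); z points along the fingers, y is the line along which they close (so a half turn about z gives the same grasp; the last joint's range is limited). The gripper opens to 88 mm and grips with 3 to 60 N. Pads are 19 mm wide; open, the fingers measure 130 mm over their backs; the gripper's body (78 mm by 193 mm) begins 47 mm behind the grasp point.
Start: joints at [-0.916, 0.359, 0.012, 0, -1.224, -0.288], TCP at [0.242, -0.63, 0.227] pointing down, gripper open.
Joint ranges: [-3.07, 3.07], [-1.43, 2.12], [-1.02, 1.25], [-3.03, 1.67], [-3.05, -0], [-3.03, 3.03]. Speed limits (rad/s): [2.39, 2.39, 3.01, 3.14, 3.14, 3.14].

### API

Orientations are given as [roll, pitch, yaw] about the fixed x, y, z axes, in that order (R = Rz(yaw) Ry(pitch) Rx(roll)).
In Python, from station import * gives the robot as it stands.
- The arm moves only by the tool apply_moves, never from a script. Its argument "steps" is a list of rows, each an object with "translation": the shift along the world's x, y, z scaled (see below), a list of three; "rotation": the turn, a rotation vector about the world's x, y, z scaled (see below), a list of three. A call has exactly 10 rows; each row is the pose to reach, as a shift and turn from the pose commanded when the call began; what a row does not reach only later rows make up. The controller multiplies each number of a shift by 250 mm and each number of a turn by 30 degrees. A row lasts 1/12 s, in which the tool goes at most 41.7 mm and 7.16 degrees, less where a joint would pass 70% of its speed; a pose out of reach is approached as far as the arm can. A call with a number of a shift or a turn outside -1 to 1 is refused whole. A call with a gripper value outside its range is refused whole. "jaw" is the closure, from -1 (fully open) to 1 (shut), so that 0 is half open, set as the call begins (left out, the last holds). The fingers move at their own pace and stop on an object; "newtons" is the grip in N (left out, the last holds). Time passes only in rows, so rows that repeat a pose let the fingers close, or fill a call up. It gives the time, the measured TCP pose, the force, the opening and the grip force at its end, in the units of the state.
- get_state(): the state, without advancing time (a new reading comes with each control period).
- grab_frame(name): name is "scene" or "top" or "wrist"; returns the picture (420x560x3 uint8, blue, green, red); there is no depth.
- camera_model(name): a dict with "fx", "fy", "cx", "cy" (pixels), "xyz" and "rotation" of the camera in the world. Camera axes: x right, y down, z forward; pixel columns grow to the right and rows downward; lengths in m; the calibration is good to about 2 mm. The wrist camera is an equidistant fisheye: a pixel r from the principal point sees the ray r / f radians off the axis. A picture is of the moment at which its call begins: read the wrist's pose just before it. camera_model takes no time and is no camera call; for the wrist camera it gives the pose at the moment of the call.
- job_done(): hands the job in; it is judged then, once.
The state is a dict: "t": time; "q": joint angles; "qd": joint speeds; "joint_efforts": joint torques, N m; "eef_pos": TCP position; "ee_rot": TCP orientation; "force": force on the tool from outside, world axes, zero at the start; "moment": the same for the moment, N m; "width": finger opening in m; "gripper_force": force on a finger pad.
Only numpy, scipy, OpenCV 4.12 (cv2) and the standard library are available. Lean on these libraries where they do the work, as an engineer would, in place of code of your own. Each camera call takes 0.05 s, during which the arm holds its last target. There are 200 camera calls.

### The job

The three pieces on this microscope bench each lie in the wrong place. Put the round mount in the middle of the round dish, the square mount in the middle of the square tray, both upright, and slide the flat aluminium scale bar lengthwise under the spring clip of the black stage, in line with the clip, until its end is nearly at the hinge block. Use the empty cork mat to park one piece on the way; set every piece down rather than dropping it, and leave the jar and the spool where they stand.

Things in the scene. Friction and masses are not known exactly. Their poses are not given: they have to be found in the camera images.
- puck_c (a point): Centre (half-way up) of the round mount: upright grey resin cylinder, 38 mm diameter, 28 mm high, with a steel disc in its top face; z is its axis. Starts standing on the front part of the black stage. About 60 g.
- block_c (a point): Centre (half-way up) of the square mount: grey resin block 36 x 36 mm, 28 mm high, with a steel rectangle in its top face; x and y are normal to its sides, z up. Starts in the round dish. About 70 g.
- plate_c (a point): Centre (half-way up) of the scale bar: flat aluminium bar 80 mm long (its x axis) x 26 mm wide (y) x 12 mm thick (z), with dark graduation marks across its top; the two ends are alike. Starts lying flat in the square tray. About 70 g.
- round_dish: Round white dish fixed to the bench, 108 mm outer diameter, 100 mm inside; the origin is the centre of its underside, the inner floor is 4 mm above it and the rim 8 mm above it.
- square_tray: Square white tray fixed to the bench, 108 x 108 mm outside, 100 x 100 mm inside, sides along its x and y; the origin is the centre of its underside, the inner floor is 4 mm above it and the rim 8 mm above it.
- mat: Empty cork mat fixed to the bench, 100 x 100 mm, 4 mm thick, sides along its x and y; the origin is the centre of its underside.
- stage: Black stage plate fixed to the bench, 130 mm (x) x 100 mm (y), 12 mm thick; origin: centre of its underside; x points from its open front to the clip's steel hinge block (36 mm wide, top 38 mm above the origin, front face at x = +36 mm, the end stop). The spring clip reaches forward from the block along y = 0. The bar enters from the front, sliding on the stage in +x; a few newtons push it in.
- clip (a joint): Turn of the 14 mm wide steel spring clip (rad): 0 at rest, about 0.08 with the 12 mm bar under its toe. At 0 the toe, at stage x = +4 mm, is 8 mm above the stage's top; forward of it the tip rises as a ramp of about 24 degrees to x = -17 mm, its lower edge there about 16 mm above the stage's top. It rides up on the bar's end and presses down with about 1.5 N.
- jar: Bystander: loose glass jar with a metal lid, 60 mm diameter, 75 mm high; the origin is the centre of its underside.
- spool: Bystander: loose spool of golden thread, 48 mm diameter, 88 mm high, upright; the origin is the centre of its underside.

How it is judged:
By the outcome, as a careful person would: the job done as asked, in the order asked, and still so for the second after the job is handed in, with the robot touching nothing.
It also fails if it takes over 96 s, if anything falls off the work surface, if the arm or the gripper's body presses on something with over 40 N, if the wrist force passes 120 N, or if a joint passes its speed limit or range.

## Working session

There is one attempt and no reset: what is moved stays moved. The work goes in short steps, Python scripts to look and compute and a tool call to move; the robot and the scene stay as the last step left them, time stands still between calls to the robot, and variables do not carry over. Pictures are saved under pics/ and viewed, at most 14 in all, crops included, and the job is handed in when it is done.

Besides the shell and the picture viewer there is one more tool, called after ">>>" by a JSON object that holds its "op" and its "data", one argument or row to a line. apply_moves: Moves the arm, as the interface text tells. Shifts and turns lie within -1 to 1; 1 stands for 250 mm of shift or 30 degrees of turn. Its arguments: {"type":"object","properties":{"steps":{"type":"array"},"jaw":{"type":"number"},"newtons":{"type":"number"}},"required":["steps"]}

```bash
mkdir -p pics; ls; python3 - <<'E'
from station import *
import cv2
s=get_state();print({k:s[k] for k in('t','eef_pos','ee_rot','width')})
try: print(hold_point_z)
except Exception as e: print(e)
for n in('scene','top'):
    im=grab_frame(n);cv2.imwrite(f'pics/{n}0.png',im)
    print(n,camera_model(n))
E
```

```text
pics
{'t': 0.0, 'eef_pos': array([ 0.24188017, -0.62967347,  0.22564344]), 'ee_rot': array([ 3.13998363e+00, -1.38404075e-04, -2.77491843e+00]), 'width': 0.08695911996927433}
0.0188
scene {'fx': 483.5657551875656, 'fy': 483.5657551875656, 'cx': 280.4021557277265, 'cy': 202.90186172594562, 'xyz': array([1.0583618 , 0.61575203, 0.84803064]), 'rotation': array([-2.39294244e+00,  1.93368961e-04,  2.49923099e+00])}
top {'fx': 455.7538915721392, 'fy': 455.7538915721392, 'cx': 276.10609886590703, 'cy': 209.9892774794109, 'xyz': array([ 0.42025985, -0.0177823 ,  1.03122695]), 'rotation': array([-2.93179332,  0.00362363, -1.45005236])}
```

View pics/top0.png

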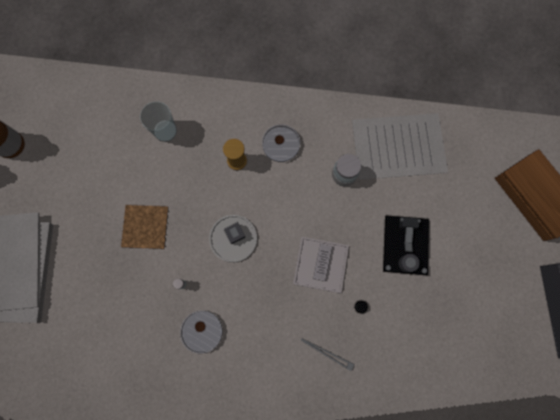

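View pics/scene0.png

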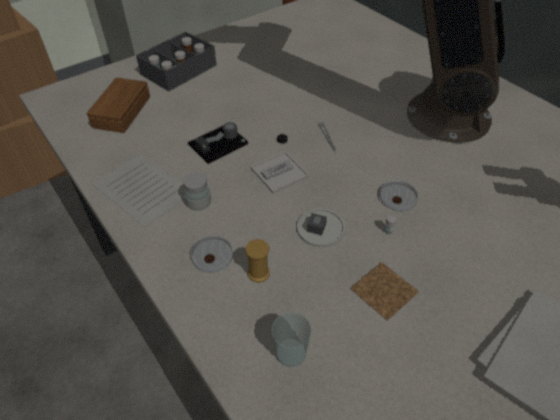

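The top view shows the mat (145,227), the dish with the block (234,233), the tray with the bar (322,264), and the stage (407,245). On the stage, the hinge is at (410,221) and the puck at (409,263). The jar is at (347,168) and the spool at (235,155).

```bash
cat > h.py <<'E'
from station import *
import cv2, numpy as np
from scipy.spatial.transform import Rotation as R
def cast(m,uv,z,fish=False):
    "pixels -> world points on plane z"
    uv=np.atleast_2d(np.asarray(uv,float))
    d=np.c_[(uv[:,0]-m['cx'])/m['fx'],(uv[:,1]-m['cy'])/m['fy'],np.ones(len(uv))]
    if fish:
        r=np.linalg.norm(d[:,:2],axis=1)+1e-12
        d=np.c_[d[:,:2]/r[:,None]*np.sin(r)[:,None],np.cos(r)]
    d=d@R.from_euler('xyz',m['rotation']).as_matrix().T
    return m['xyz']+d*((z-m['xyz'][2])/d[:,2])[:,None]
def proj(m,p,fish=False):
    c=(np.atleast_2d(p)-m['xyz'])@R.from_euler('xyz',m['rotation']).as_matrix()
    if fish:
        n=np.linalg.norm(c[:,:2],axis=1)+1e-12; q=c[:,:2]/n[:,None]*np.arctan2(n,c[:,2])[:,None]
    else: q=c[:,:2]/c[:,2:]
    return q*[m['fx'],m['fy']]+[m['cx'],m['cy']]
def wrist(name):
    m=camera_model('wrist'); im=grab_frame('wrist'); cv2.imwrite(f'pics/{name}.png',im); return m,im
E
python3 - <<'E'
from h import *
np.set_printoptions(precision=3,suppress=True)
m=camera_model('top')
for n,uv,z in [('mat',(145,227),.004),('dish',(234,240),.008),('block',(234,233),.03),('tray',(322,265),.008),('bar',(322,264),.016),('stage',(407,245),.012),('hinge',(410,221),.038),('puck',(409,263),.04),('jar',(347,166),.075),('spool',(234,146),.088),('cup',(179,285),.02)]:
    print(n,cast(m,uv,z)[0])
wm,im=wrist('w0'); print(wm,get_state()['q'])
E
```

```text
mat [0.562 0.305 0.004]
dish [0.556 0.098 0.008]
block [0.568 0.098 0.03 ]
tray [ 0.523 -0.105  0.008]
bar [ 0.525 -0.104  0.016]
stage [ 0.591 -0.29   0.012]
hinge [ 0.641 -0.286  0.038]
puck [ 0.547 -0.289  0.04 ]
jar [ 0.738 -0.132  0.075]
spool [0.75  0.118 0.088]
cup [0.441 0.203 0.02 ]
{'fx': 325.19226210127806, 'fy': 325.19226210127806, 'cx': 275.4188573873256, 'cy': 209.13341752057835, 'xyz': array([ 0.178, -0.653,  0.384]), 'rotation': array([ 2.882, -0.001,  1.937])} [-0.916  0.359  0.011 -0.    -1.224 -0.288]
```

View pics/w0.png

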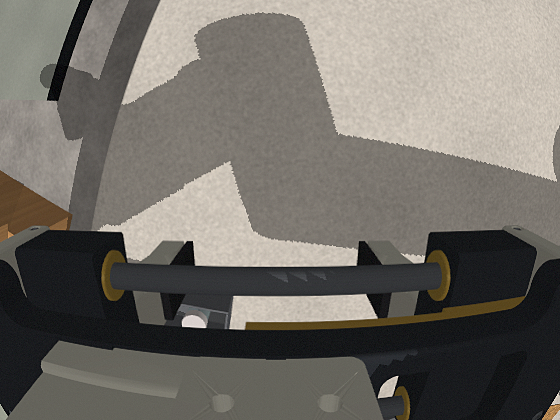

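The wrist camera sits 68 mm along tool +x from the TCP, with the fingers at the bottom of its image. I'll turn the tool to yaw ±180° and fly over the stage and tray for a closer look.

>>> {"op": "apply_moves", "data": {
  "steps": [
    {"translation":[0.1,0.1,0],"rotation":[0,0,-0.1]},
    {"translation":[0.2,0.2,0],"rotation":[0,0,-0.2]},
    {"translation":[0.3,0.3,0],"rotation":[0,0,-0.3]},
    {"translation":[0.4,0.4,0],"rotation":[0,0,-0.4]},
    {"translation":[0.5,0.5,0],"rotation":[0,0,-0.5]},
    {"translation":[0.6,0.6,0],"rotation":[0,0,-0.6]},
    {"translation":[0.7,0.7,0],"rotation":[0,0,-0.7]},
    {"translation":[0.8,0.8,0],"rotation":[0,0,-0.7]},
    {"translation":[0.9,0.9,0],"rotation":[0,0,-0.7]},
    {"translation":[1,1,0],"rotation":[0,0,-0.7]}
  ],
  "jaw": -1
}}

```text
t: 0.98
eef_pos: [0.4929, -0.3785, 0.2265]
ee_rot: [3.141, -0.0, -3.141]
force: [0.7, -0.3, -0.7]
width: 0.0881
gripper_force: 0.0
```

>>> {"op": "apply_moves", "data": {
  "steps": [
    {"translation":[0.1,0.1,0],"rotation":[0,0,0]},
    {"translation":[0.2,0.2,0],"rotation":[0,0,0]},
    {"translation":[0.3,0.3,0],"rotation":[0,0,0]},
    {"translation":[0.4,0.4,0],"rotation":[0,0,0]},
    {"translation":[0.45,0.5,0],"rotation":[0,0,0]},
    {"translation":[0.5,0.6,0],"rotation":[0,0,0]},
    {"translation":[0.52,0.68,0],"rotation":[0,0,0]},
    {"translation":[0.52,0.72,0],"rotation":[0,0,0]},
    {"translation":[0.52,0.72,0],"rotation":[0,0,0]},
    {"translation":[0.52,0.72,0],"rotation":[0,0,0]}
  ]
}}

```text
t: 1.82
eef_pos: [0.6218, -0.1998, 0.2265]
ee_rot: [-3.142, -0.0, -3.14]
force: [-0.7, -0.1, -0.0]
width: 0.0879
gripper_force: 0.0
```

```bash
python3 - <<'E'
from h import *
np.set_printoptions(precision=4,suppress=True)
s=get_state();print(s['t'],s['eef_pos'],s['ee_rot'],s['q'])
wm,im=wrist('w1'); print(wm)
E
```

```text
1.8167 [ 0.6218 -0.1998  0.2265] [-3.1416 -0.0004 -3.1403] [-0.0129  0.3233 -0.04    0.0001 -1.2079 -1.5566]
{'fx': 325.19226210127806, 'fy': 325.19226210127806, 'cx': 275.4188573873256, 'cy': 209.13341752057835, 'xyz': array([ 0.5532, -0.1987,  0.385 ]), 'rotation': array([2.8821, 0.0001, 1.5718])}
```

View pics/w1.png

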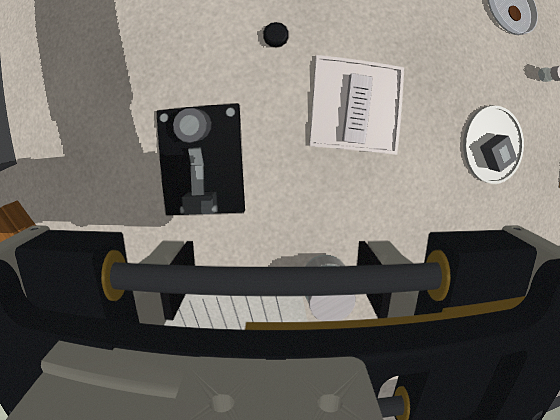

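The wrist view shows everything except the mat:
- **Stage:** corners about (157,110), (239,104), (244,212) and (168,214). The puck top is at (190,124), the clip at (196,170) and the hinge at (198,203).
- **Tray:** (316,57) to (397,153).
- **Bar:** centred near (356,107).
- **Dish:** (492,144), with the block top at (503,153).

Next I'll measure by contours cast onto their planes.

```bash
cat >> h.py <<'E'
def rect(m,mask,z,seed,fish=True):
    "min-area rectangle (world, mm) of the mask blob nearest the seed pixel"
    cs,_=cv2.findContours(mask.astype(np.uint8),cv2.RETR_EXTERNAL,cv2.CHAIN_APPROX_NONE)
    cs=[c for c in cs if cv2.contourArea(c)>60]
    c=max(cs,key=lambda c:cv2.pointPolygonTest(c,tuple(map(float,seed)),True))
    w=cast(m,c[:,0],z,fish)[:,:2]*1000
    (x,y),s,a=cv2.minAreaRect(w.astype(np.float32)); (ex,ey),er=cv2.minEnclosingCircle(w.astype(np.float32))
    return [round(float(v),1) for v in(x,y,*s,a)],'circ',round(ex,1),round(ey,1),round(er,1),'px',c[:,0].min(0),c[:,0].max(0)
E
python3 - <<'E'
from h import *
m={'fx':325.192,'fy':325.192,'cx':275.419,'cy':209.133,'xyz':np.array([.5532,-.1987,.385]),'rotation':np.array([2.8821,.0001,1.5718])}
im=cv2.imread('pics/w1.png'); g=im.min(2).astype(int); hsv=cv2.cvtColor(im,cv2.COLOR_BGR2HSV)
dark=g<45
print('stage',rect(m,dark,.012,(170,190)))
white=(g>205)|((hsv[...,1]<22)&(g>185))
print('tray',rect(m,white,.008,(330,140)))
print('dish',rect(m,white,.008,(470,130)))
for n,p in dict(bench=(270,100),tray=(330,140),bar=(368,85),puck=(190,124),puckrim=(177,124),block=(485,153),blocktop=(505,153),clip=(196,160),dish=(470,130)).items(): print(n,im[p[1],p[0]])
b=cv2.resize(np.hstack([im[95:220,150:260],im[50:175,300:410],im[95:220,450:560]]),None,fx=2.4,fy=2.4,interpolation=cv2.INTER_CUBIC)
cv2.imwrite('pics/w1c.png',b)
E
```

```text
stage ([593.6, -287.7, 128.3, 99.9, 2.2], 'circ', 593.8, -287.7, 79.8, 'px', array([157, 104], dtype=int32), array([244, 214], dtype=int32))
tray ([526.7, -101.7, 107.9, 108.4, 86.3], 'circ', 526.8, -101.5, 75.3, 'px', array([310,  55], dtype=int32), array([403, 154], dtype=int32))
dish ([562.2, 103.1, 107.8, 107.1, 41.0], 'circ', 562.1, 103.0, 54.4, 'px', array([466, 105], dtype=int32), array([523, 183], dtype=int32))
bench [163 173 183]
tray [198 202 209]
bar [193 190 197]
puck [144 142 138]
puckrim [95 92 93]
block [45 45 43]
blocktop [175 174 170]
clip [132 135 127]
dish [231 235 235]
```

View pics/w1c.png

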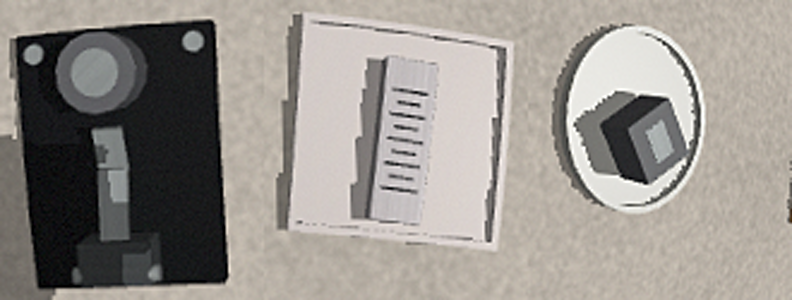

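The stage is at (593.6,-287.7) with yaw 2.2°, the tray at (526.7,-101.7) with yaw -3.7°, and the dish at (562,103). The crop shows the bar's top corners and the puck's steel disc clearly.

```bash
python3 - <<'E'
from h import *
np.set_printoptions(precision=1,suppress=True)
m={'fx':325.192,'fy':325.192,'cx':275.419,'cy':209.133,'xyz':np.array([.5532,-.1987,.385]),'rotation':np.array([2.8821,.0001,1.5718])}
px=lambda p,o,ox,oy:[(ox+(x-o)/2.4,oy+y/2.4) for x,y in p]
c=cast(m,px([(388,56),(438,62),(421,224),(372,218)],264,300,50),.016,True)*1000
print('bar',c[:,:2],c.mean(0)); 
for a,b in((0,3),(1,2)): d=c[b]-c[a];print(np.hypot(*d[:2]),np.degrees(np.arctan2(d[1],d[0])))
print('puck',cast(m,px([(94,72)],0,150,95),.040,True)*1000)
im=cv2.imread('pics/w1.png').astype(int)
g=im.mean(2)
print('barmask',rect(m,(g>150)&(g<196)&(im[...,2]-im[...,0]<6),.016,(356,107)))
print('blocktop',rect(m,(g>75)&(g<195)&(im[...,2]-im[...,0]<6),.032,(505,153)))
E
```

```text
bar [[ 491.4 -112.2]
 [ 492.6  -87.2]
 [ 572.3  -94.5]
 [ 570.2 -119.1]] [ 531.6 -103.3   16. ]
79.06829693281588 -5.013532522205566
80.02869715929114 -5.239473514532248
puck [[ 551.4 -291.3   40. ]]
barmask ([545.5, -109.2, 18.5, 50.4, 85.5], 'circ', 545.2, -112.4, 25.2, 'px', array([344,  98], dtype=int32), array([360, 141], dtype=int32))
blocktop ([571.2, 103.4, 39.5, 43.7, 33.6], 'circ', 570.0, 102.5, 26.6, 'px', array([492, 136], dtype=int32), array([520, 171], dtype=int32))
```

>>> {"op": "apply_moves", "data": {
  "steps": [
    {"translation":[-0.1,0.1,0],"rotation":[0,0,-0.1]},
    {"translation":[-0.2,0.2,-0.05],"rotation":[0,0,-0.17]},
    {"translation":[-0.28,0.3,-0.12],"rotation":[0,0,-0.17]},
    {"translation":[-0.34,0.36,-0.22],"rotation":[0,0,-0.17]},
    {"translation":[-0.361,0.386,-0.34],"rotation":[0,0,-0.17]},
    {"translation":[-0.361,0.386,-0.47],"rotation":[0,0,-0.17]},
    {"translation":[-0.361,0.386,-0.6],"rotation":[0,0,-0.17]},
    {"translation":[-0.361,0.386,-0.7],"rotation":[0,0,-0.17]},
    {"translation":[-0.361,0.386,-0.74],"rotation":[0,0,-0.17]},
    {"translation":[-0.361,0.386,-0.74],"rotation":[0,0,-0.17]}
  ],
  "jaw": 0,
  "newtons": 25
}}

```text
t: 2.7
eef_pos: [0.53, -0.1047, 0.0394]
ee_rot: [-3.141, -0.004, 3.051]
force: [-0.6, -0.1, 1.0]
width: 0.0439
gripper_force: 0.0
```

```bash
python3 - <<'E'
from h import *
np.set_printoptions(precision=4,suppress=True)
s=get_state();print(s['t'],s['eef_pos'],s['ee_rot'],s['width'])
wm,im=wrist('w2'); print(wm['xyz'],wm['rotation'])
for n,p in dict(tcp=[s['eef_pos'][0],s['eef_pos'][1],.016],c=[.5316,-.1033,.016]).items(): print(n,proj(wm,p,True))
E
```

```text
2.7 [ 0.53   -0.1047  0.0394] [-3.1406 -0.0045  3.0513] 0.043908054469909474
[ 0.4623 -0.0971  0.1982] [2.8862 0.0011 1.4802]
tcp [[273.3175 242.3575]]
c [[275.9374 244.6423]]
```

View pics/w2.png

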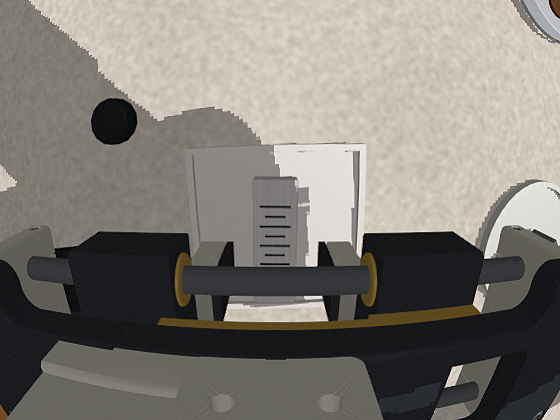

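The bar spans columns 253–298 between fingers at about 226 and 322, so it is centred and aligned. I'll descend and grip it.

>>> {"op": "apply_moves", "data": {
  "steps": [
    {"translation":[0,0,-0.05],"rotation":[0,0,0]},
    {"translation":[0,0,-0.09],"rotation":[0,0,0]},
    {"translation":[0,0,-0.12],"rotation":[0,0,0]},
    {"translation":[0,0,-0.14],"rotation":[0,0,0]},
    {"translation":[0,0,-0.14],"rotation":[0,0,0]},
    {"translation":[0,0,-0.14],"rotation":[0,0,0]},
    {"translation":[0,0,-0.14],"rotation":[0,0,0]},
    {"translation":[0,0,-0.14],"rotation":[0,0,0]},
    {"translation":[0,0,-0.14],"rotation":[0,0,0]},
    {"translation":[0,0,-0.14],"rotation":[0,0,0]}
  ]
}}

```text
t: 3.58
eef_pos: [0.532, -0.1035, 0.0069]
ee_rot: [3.141, 0.001, 3.053]
force: [-0.4, 0.7, -0.2]
width: 0.0437
gripper_force: 0.0
```

>>> {"op": "apply_moves", "data": {
  "steps": [
    {"translation":[0,0,0],"rotation":[0,0,0]},
    {"translation":[0,0,0],"rotation":[0,0,0]},
    {"translation":[0,0,0],"rotation":[0,0,0]},
    {"translation":[0,0,0],"rotation":[0,0,0]},
    {"translation":[0,0,0],"rotation":[0,0,0]},
    {"translation":[0,0,0],"rotation":[0,0,0]},
    {"translation":[0,0,0.03],"rotation":[0,0,0]},
    {"translation":[0,0,0.1],"rotation":[0,0,0]},
    {"translation":[0,0,0.2],"rotation":[0,0,0]},
    {"translation":[0,0,0.3],"rotation":[0,0,0]}
  ],
  "jaw": 1,
  "newtons": 25
}}

```text
t: 4.42
eef_pos: [0.5311, -0.1037, 0.0823]
ee_rot: [-3.141, -0.002, 3.053]
force: [0.6, 0.2, -0.4]
width: 0.0257
gripper_force: 25.0
```

>>> {"op": "apply_moves", "data": {
  "steps": [
    {"translation":[0.01,0.07,0],"rotation":[0,0,0.05]},
    {"translation":[0.03,0.17,0],"rotation":[0,0,0.1]},
    {"translation":[0.05,0.29,0],"rotation":[0,0,0.2]},
    {"translation":[0.06,0.41,0],"rotation":[0,0,0.24]},
    {"translation":[0.07,0.53,0],"rotation":[0,0,0.24]},
    {"translation":[0.08,0.65,0],"rotation":[0,0,0.24]},
    {"translation":[0.09,0.77,0],"rotation":[0,0,0.24]},
    {"translation":[0.1,0.88,0],"rotation":[0,0,0.24]},
    {"translation":[0.11,0.95,0],"rotation":[0,0,0.24]},
    {"translation":[0.12,1,0],"rotation":[0,0,0.24]}
  ]
}}

```text
t: 5.25
eef_pos: [0.5619, 0.1483, 0.0819]
ee_rot: [3.141, 0.0, -3.103]
force: [0.1, -0.1, -1.0]
width: 0.0259
gripper_force: 25.0
```

>>> {"op": "apply_moves", "data": {
  "steps": [
    {"translation":[0,0.08,0],"rotation":[0,0,0]},
    {"translation":[0,0.19,0],"rotation":[0,0,0]},
    {"translation":[0,0.3,0],"rotation":[0,0,0]},
    {"translation":[0,0.41,0],"rotation":[0,0,0]},
    {"translation":[0,0.51,0],"rotation":[0,0,0]},
    {"translation":[0,0.58,0],"rotation":[0,0,0]},
    {"translation":[0,0.62,0],"rotation":[0,0,0]},
    {"translation":[0,0.63,-0.05],"rotation":[0,0,0]},
    {"translation":[0,0.63,-0.1],"rotation":[0,0,0]},
    {"translation":[0,0.63,-0.14],"rotation":[0,0,0]}
  ]
}}

```text
t: 6.08
eef_pos: [0.5612, 0.3026, 0.045]
ee_rot: [-3.141, -0.001, -3.105]
force: [-0.8, 0.1, -1.1]
width: 0.0255
gripper_force: 25.0
```

```bash
python3 - <<'E'
from h import *
np.set_printoptions(precision=4,suppress=True)
s=get_state();print(s['t'],s['eef_pos'],s['ee_rot'],s['width'])
wm,im=wrist('w3'); print(wm['xyz'],wm['rotation'])
hsv=cv2.cvtColor(im,cv2.COLOR_BGR2HSV)
print(rect(wm,(hsv[...,1]>70)&(hsv[...,2]>60),.004,(250,200)))
E
```

```text
6.0833 [0.5612 0.3026 0.045 ] [-3.1408 -0.0014 -3.1054] 0.025534335889893876
[0.4928 0.3016 0.2035] [2.8831 0.0008 1.6066]
([542.2, 305.7, 55.6, 98.8, 4.6], 'circ', 539.6, 305.7, 54.7, 'px', array([200, 158], dtype=int32), array([356, 244], dtype=int32))
```

View pics/w3.png

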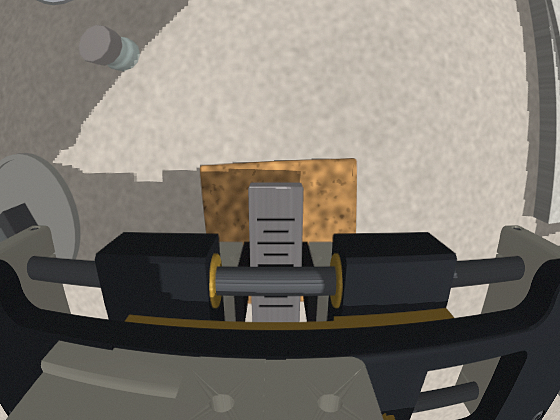

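The bar hangs over the mat, whose near edge is at row 160 and whose centre is about (564,306). I'll lower it, let go, then go and look at the block.

>>> {"op": "apply_moves", "data": {
  "steps": [
    {"translation":[0,0,-0.04],"rotation":[0,0,0]},
    {"translation":[0,0,-0.08],"rotation":[0,0,0]},
    {"translation":[0,0,-0.11],"rotation":[0,0,0]},
    {"translation":[0,0,-0.13],"rotation":[0,0,0]},
    {"translation":[0,0,-0.145],"rotation":[0,0,0]},
    {"translation":[0,0,-0.152],"rotation":[0,0,0]},
    {"translation":[0,0,-0.154],"rotation":[0,0,0]},
    {"translation":[0,0,-0.154],"rotation":[0,0,0]},
    {"translation":[0,0,-0.154],"rotation":[0,0,0]},
    {"translation":[0,0,-0.154],"rotation":[0,0,0]}
  ]
}}

```text
t: 6.97
eef_pos: [0.562, 0.3041, 0.0085]
ee_rot: [3.141, 0.001, -3.105]
force: [-0.2, -0.5, 0.1]
width: 0.0256
gripper_force: 25.0
```

>>> {"op": "apply_moves", "data": {
  "steps": [
    {"translation":[0,0,0],"rotation":[0,0,0]},
    {"translation":[0,0,0],"rotation":[0,0,0]},
    {"translation":[0,0,0],"rotation":[0,0,0]},
    {"translation":[0,0,0],"rotation":[0,0,0]},
    {"translation":[0,0,0.05],"rotation":[0,0,0]},
    {"translation":[0,0,0.18],"rotation":[0,0,0]},
    {"translation":[0.05,-0.05,0.3],"rotation":[0,0,0]},
    {"translation":[0.1,-0.12,0.42],"rotation":[0,0,0.1]},
    {"translation":[0.15,-0.22,0.53],"rotation":[0,0,0.2]},
    {"translation":[0.2,-0.33,0.62],"rotation":[0,0,0.3]}
  ],
  "jaw": 0
}}

```text
t: 7.8
eef_pos: [0.6128, 0.2214, 0.1669]
ee_rot: [3.141, 0.003, -2.943]
force: [0.8, -0.3, -0.3]
width: 0.0436
gripper_force: 0.0
```

>>> {"op": "apply_moves", "data": {
  "steps": [
    {"translation":[0.02,-0.12,0],"rotation":[0,0,0.1]},
    {"translation":[0.05,-0.24,0],"rotation":[0,0,0.2]},
    {"translation":[0.08,-0.34,0],"rotation":[0,0,0.3]},
    {"translation":[0.08,-0.42,0],"rotation":[0,0,0.4]},
    {"translation":[0.08,-0.46,0],"rotation":[0,0,0.5]},
    {"translation":[0.08,-0.46,0],"rotation":[0,0,0.6]},
    {"translation":[0.08,-0.46,0],"rotation":[0,0,0.7]},
    {"translation":[0.08,-0.46,0],"rotation":[0,0,0.7]},
    {"translation":[0.08,-0.46,0],"rotation":[0,0,0.7]},
    {"translation":[0.08,-0.46,0],"rotation":[0,0,0.7]}
  ],
  "jaw": -1
}}

```text
t: 8.63
eef_pos: [0.6318, 0.1065, 0.1636]
ee_rot: [-3.142, 0.0, -2.583]
force: [1.1, -0.1, 0.2]
width: 0.0872
gripper_force: 0.0
```

```bash
python3 - <<'E'
from h import *
np.set_printoptions(precision=4,suppress=True)
s=get_state();print(s['t'],s['eef_pos'],s['ee_rot'],s['width'])
wm,im=wrist('w4'); print(wm['xyz'],wm['rotation'])
hsv=cv2.cvtColor(im,cv2.COLOR_BGR2HSV)
u,v=proj(wm,[.571,.103,.032],True)[0].astype(int);print(u,v)
c=im[max(v-80,0):v+80,max(0,u-100):u+100]; print(max(v-80,0),max(0,u-100)); cv2.imwrite('pics/w4c.png',cv2.resize(c,None,fx=3.5,fy=3.5,interpolation=cv2.INTER_CUBIC))
E
```

```text
8.6333 [0.6318 0.1065 0.1636] [-3.1415  0.0005 -2.5826] 0.0872287481770901
[0.5736 0.0712 0.322 ] [2.8813 0.0001 2.1295]
307 141
61 207
```

View pics/w4c.png

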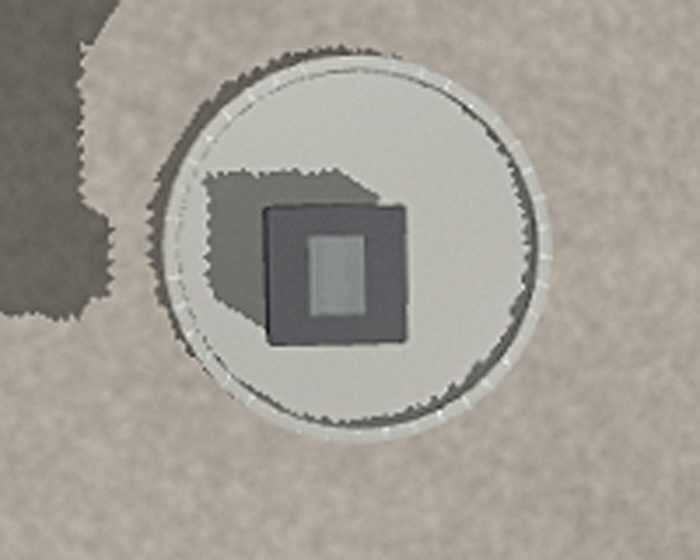

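The block's top corners in the crop are about (268,206), (405,207), (408,344) and (271,344), so it is almost aligned with the tool. The dish ring is centred near (357,248).

```bash
python3 - <<'E'
from h import *
np.set_printoptions(precision=1,suppress=True)
m=camera_model('wrist')
px=lambda p:[(207+x/3.5,61+y/3.5) for x,y in p]
c=cast(m,px([(268,206),(405,207),(408,344),(271,344)]),.032,True)*1000
print(c[:,:2],c.mean(0))
for a,b in((0,3),(1,2),(0,1),(3,2)): d=c[b]-c[a];print(np.hypot(*d[:2]),np.degrees(np.arctan2(d[1],d[0])))
print('tool yaw',np.degrees(get_state()['ee_rot'][2])+180, get_state()['eef_pos'])
im=cv2.imread('pics/w4.png') if 0 else cv2.imread('pics/w4.png')
g=im.min(2).astype(int);hsv=cv2.cvtColor(im,cv2.COLOR_BGR2HSV)
d=cast(m,px([(165,248),(552,248),(357,57),(357,442)]),.008,True)*1000
print('dish',d[:2].mean(0),d[2:].mean(0))
E
```

```text
[[566.2  75.1]
 [547.6 104.4]
 [576.7 124.3]
 [595.7  94.6]] [571.5  99.6  32. ]
35.2809849608027 33.4459377195937
35.263247549031064 34.28370781441697
34.7463974354139 122.5031858979414
35.26158195122379 122.55191167228304
tool yaw 32.05382070819485 [0.6 0.1 0.2]
dish [560.9 102.9   8. ] [562.6 102.8   8. ]
```

>>> {"op": "apply_moves", "data": {
  "steps": [
    {"translation":[-0.1,-0.01,-0.03],"rotation":[0,0,0.04]},
    {"translation":[-0.2,-0.02,-0.09],"rotation":[0,0,0.04]},
    {"translation":[-0.24,-0.028,-0.18],"rotation":[0,0,0.04]},
    {"translation":[-0.24,-0.028,-0.29],"rotation":[0,0,0.04]},
    {"translation":[-0.24,-0.028,-0.39],"rotation":[0,0,0.04]},
    {"translation":[-0.24,-0.028,-0.48],"rotation":[0,0,0.04]},
    {"translation":[-0.24,-0.028,-0.55],"rotation":[0,0,0.04]},
    {"translation":[-0.24,-0.028,-0.59],"rotation":[0,0,0.04]},
    {"translation":[-0.24,-0.028,-0.61],"rotation":[0,0,0.04]},
    {"translation":[-0.24,-0.028,-0.612],"rotation":[0,0,0.04]}
  ],
  "jaw": -0.36
}}

```text
t: 9.52
eef_pos: [0.5715, 0.0994, 0.0094]
ee_rot: [3.142, -0.001, -2.56]
force: [-0.4, -0.0, -0.2]
width: 0.0598
gripper_force: 0.0
```

>>> {"op": "apply_moves", "data": {
  "steps": [
    {"translation":[0,0,0],"rotation":[0,0,0]},
    {"translation":[0,0,0],"rotation":[0,0,0]},
    {"translation":[0,0,0],"rotation":[0,0,0]},
    {"translation":[0,0,0],"rotation":[0,0,0]},
    {"translation":[0,0,0],"rotation":[0,0,0]},
    {"translation":[0,0,0],"rotation":[0,0,0]},
    {"translation":[0,0,0],"rotation":[0,0,0]},
    {"translation":[0,0,0],"rotation":[0,0,0]},
    {"translation":[0,0,0],"rotation":[0,0,0]},
    {"translation":[0,0,0],"rotation":[0,0,0]}
  ],
  "jaw": 1
}}

```text
t: 10.35
eef_pos: [0.5723, 0.0996, 0.0109]
ee_rot: [-3.141, 0.001, -2.56]
force: [-0.9, -0.0, 6.5]
width: 0.0358
gripper_force: 25.0
```

>>> {"op": "apply_moves", "data": {
  "steps": [
    {"translation":[0,0,0.04],"rotation":[0,0,0]},
    {"translation":[0,0,0.13],"rotation":[0,0,0]},
    {"translation":[-0.02,-0.06,0.2],"rotation":[0,0,-0.1]},
    {"translation":[-0.05,-0.17,0.22],"rotation":[0,0,-0.25]},
    {"translation":[-0.08,-0.29,0.22],"rotation":[0,0,-0.4]},
    {"translation":[-0.11,-0.41,0.22],"rotation":[0,0,-0.55]},
    {"translation":[-0.14,-0.53,0.22],"rotation":[0,0,-0.7]},
    {"translation":[-0.16,-0.65,0.22],"rotation":[0,0,-0.8]},
    {"translation":[-0.175,-0.75,0.22],"rotation":[0,0,-0.9]},
    {"translation":[-0.181,-0.805,0.22],"rotation":[0,0,-1]}
  ]
}}

```text
t: 11.18
eef_pos: [0.5254, -0.1041, 0.0656]
ee_rot: [3.142, -0.0, -3.088]
force: [0.3, 0.3, -1.1]
width: 0.0355
gripper_force: 25.0
```

>>> {"op": "apply_moves", "data": {
  "steps": [
    {"translation":[0,0,0],"rotation":[0,0,-0.1]},
    {"translation":[0,0,0],"rotation":[0,0,-0.2]},
    {"translation":[0,0,-0.03],"rotation":[0,0,-0.23]},
    {"translation":[0,0,-0.08],"rotation":[0,0,-0.23]},
    {"translation":[0,0,-0.12],"rotation":[0,0,-0.23]},
    {"translation":[0,0,-0.15],"rotation":[0,0,-0.23]},
    {"translation":[0,0,-0.16],"rotation":[0,0,-0.23]},
    {"translation":[0,0,-0.16],"rotation":[0,0,-0.23]},
    {"translation":[0,0,-0.16],"rotation":[0,0,-0.23]},
    {"translation":[0,0,-0.16],"rotation":[0,0,-0.23]}
  ]
}}

```text
t: 12.02
eef_pos: [0.5269, -0.1017, 0.0254]
ee_rot: [-3.142, 0.0, 3.079]
force: [0.6, -0.0, 0.1]
width: 0.0358
gripper_force: 25.0
```

```bash
python3 - <<'E'
from h import *
np.set_printoptions(precision=4,suppress=True)
s=get_state();print(s['t'],s['eef_pos'],s['ee_rot'],s['force'])
wm,im=wrist('w5'); print(wm['xyz'],wm['rotation'])
E
```

```text
12.0167 [ 0.5269 -0.1017  0.0254] [-3.1416  0.0005  3.0795] [ 0.6093 -0.0175  0.0715]
[ 0.4583 -0.0962  0.1838] [2.8812 0.0001 1.5083]
```

View pics/w5.png

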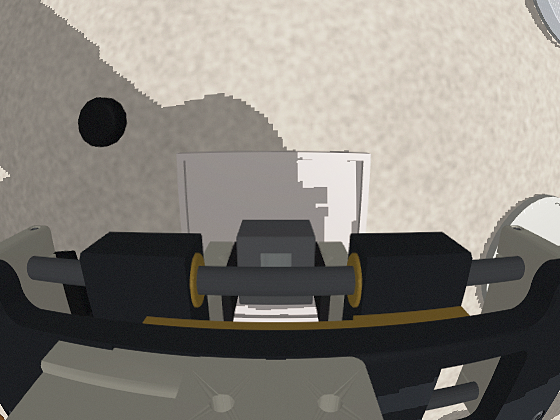

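The tray spans columns 177–370 and the block 238–314, so the block is centred. I'll set it down, release it, and go on to look at the puck.

>>> {"op": "apply_moves", "data": {
  "steps": [
    {"translation":[0,0,-0.02],"rotation":[0,0,0]},
    {"translation":[0,0,-0.035],"rotation":[0,0,0]},
    {"translation":[0,0,-0.045],"rotation":[0,0,0]},
    {"translation":[0,0,-0.052],"rotation":[0,0,0]},
    {"translation":[0,0,-0.057],"rotation":[0,0,0]},
    {"translation":[0,0,-0.06],"rotation":[0,0,0]},
    {"translation":[0,0,-0.062],"rotation":[0,0,0]},
    {"translation":[0,0,-0.062],"rotation":[0,0,0]},
    {"translation":[0,0,-0.062],"rotation":[0,0,0]},
    {"translation":[0,0,-0.062],"rotation":[0,0,0]}
  ]
}}

```text
t: 12.9
eef_pos: [0.5263, -0.1019, 0.0109]
ee_rot: [-3.141, 0.0, 3.08]
force: [-6.6, 1.7, 16.7]
width: 0.0354
gripper_force: 25.0
```

>>> {"op": "apply_moves", "data": {
  "steps": [
    {"translation":[0,0,0],"rotation":[0,0,0]},
    {"translation":[0,0,0],"rotation":[0,0,0]},
    {"translation":[0,0,0],"rotation":[0,0,0]},
    {"translation":[0,0,0],"rotation":[0,0,0]},
    {"translation":[0,0,0],"rotation":[0,0,0]},
    {"translation":[0,0,0.05],"rotation":[0,0,0]},
    {"translation":[0,0,0.15],"rotation":[0,0,0]},
    {"translation":[0,0,0.27],"rotation":[0,0,0]},
    {"translation":[0,0,0.4],"rotation":[0,0,0.1]},
    {"translation":[0.07,-0.05,0.5],"rotation":[0,0,0.19]}
  ],
  "jaw": -0.36
}}

```text
t: 13.73
eef_pos: [0.5423, -0.1135, 0.1369]
ee_rot: [3.141, 0.0, -3.101]
force: [-0.1, 0.1, -1.0]
width: 0.0595
gripper_force: 0.0
```

>>> {"op": "apply_moves", "data": {
  "steps": [
    {"translation":[0.08,-0.1,0.03],"rotation":[0,0,0]},
    {"translation":[0.16,-0.2,0.06],"rotation":[0,0,0]},
    {"translation":[0.23,-0.3,0.06],"rotation":[0,0,0]},
    {"translation":[0.28,-0.42,0.06],"rotation":[0,0,0]},
    {"translation":[0.3,-0.54,0.06],"rotation":[0,0,0]},
    {"translation":[0.3,-0.64,0.06],"rotation":[0,0,0]},
    {"translation":[0.3,-0.7,0.06],"rotation":[0,0,0]},
    {"translation":[0.3,-0.7,0.06],"rotation":[0,0,0]},
    {"translation":[0.3,-0.7,0.06],"rotation":[0,0,0]},
    {"translation":[0.3,-0.7,0.06],"rotation":[0,0,0]}
  ],
  "jaw": -0.6
}}

```text
t: 14.57
eef_pos: [0.6189, -0.2887, 0.1494]
ee_rot: [3.141, -0.0, -3.105]
force: [-0.0, 0.9, 0.0]
width: 0.07
gripper_force: 0.0
```

```bash
python3 - <<'E'
from h import *
np.set_printoptions(precision=4,suppress=True)
s=get_state();print(s['t'],s['eef_pos'],s['ee_rot'],s['force'])
wm,im=wrist('w6'); print(wm['xyz'],wm['rotation'])
u,v=proj(wm,[.571,-.29,.03],True)[0].astype(int)
v0=max(v-110,0);u0=u-90;c=im[v0:v0+200,u0:u0+200];print(u0,v0)
cv2.imwrite('pics/w6c.png',cv2.resize(c,None,fx=3,fy=3,interpolation=cv2.INTER_CUBIC))
print('stage',rect(wm,im.min(2)<45,.012,proj(wm,[.60,-.325,.012],True)[0]))
E
```

```text
14.5667 [ 0.6189 -0.2887  0.1494] [ 3.1413 -0.0003 -3.1048] [-0.0243  0.8921  0.0286]
[ 0.5503 -0.29    0.3078] [ 2.8821 -0.0002  1.6073]
184 38
stage ([593.6, -288.4, 128.6, 98.8, 2.1], 'circ', 593.6, -288.3, 79.7, 'px', array([221, 102], dtype=int32), array([329, 238], dtype=int32))
```

View pics/w6c.png

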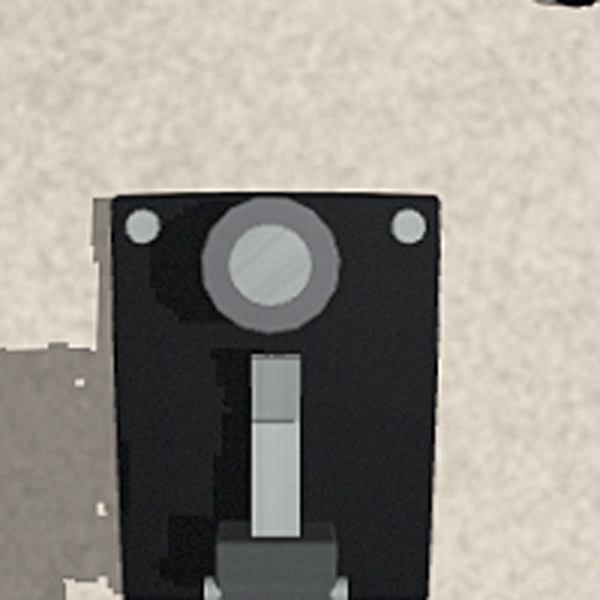

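The puck's top disc is centred at crop (270,265) and the clip tip at crop (275.5,355). The stage measurement repeats the first one.

```bash
python3 - <<'E'
from h import *
np.set_printoptions(precision=4,suppress=True)
m=camera_model('wrist')
px=lambda x,y:(184+x/3,38+y/3)
print('puck',cast(m,px(270.5,265),.040,True)*1000)
print('tip',cast(m,px(275.5,355),.030,True)*1000,'root',cast(m,px(275.5,535),.036,True)*1000)
print('stage front mid',cast(m,px(275.5,197),.012,True)*1000)
print(get_state()['eef_pos'])
E
```

```text
puck [[ 551.8066 -290.6885   40.    ]]
tip [[ 577.5264 -288.3527   30.    ]] root [[ 629.1132 -286.4255   36.    ]]
stage front mid [[ 531.2524 -290.0569   12.    ]]
[ 0.619  -0.2884  0.1496]
```

>>> {"op": "apply_moves", "data": {
  "steps": [
    {"translation":[-0.1,0,0],"rotation":[0,0,0]},
    {"translation":[-0.2,-0.009,-0.03],"rotation":[0,0,0]},
    {"translation":[-0.269,-0.009,-0.09],"rotation":[0,0,0]},
    {"translation":[-0.269,-0.009,-0.19],"rotation":[0,0,0]},
    {"translation":[-0.269,-0.009,-0.29],"rotation":[0,0,0]},
    {"translation":[-0.269,-0.009,-0.38],"rotation":[0,0,0]},
    {"translation":[-0.269,-0.009,-0.46],"rotation":[0,0,0]},
    {"translation":[-0.269,-0.009,-0.51],"rotation":[0,0,0]},
    {"translation":[-0.269,-0.009,-0.53],"rotation":[0,0,0]},
    {"translation":[-0.269,-0.009,-0.532],"rotation":[0,0,0]}
  ]
}}

```text
t: 15.45
eef_pos: [0.5514, -0.2905, 0.0157]
ee_rot: [3.141, -0.002, -3.103]
force: [-0.2, 0.1, 0.2]
width: 0.0703
gripper_force: 0.0
```

>>> {"op": "apply_moves", "data": {
  "steps": [
    {"translation":[0,0,0],"rotation":[0,0,0]},
    {"translation":[0,0,0],"rotation":[0,0,0]},
    {"translation":[0,0,0],"rotation":[0,0,0]},
    {"translation":[0,0,0],"rotation":[0,0,0]},
    {"translation":[0,0,0],"rotation":[0,0,0]},
    {"translation":[0,0,0],"rotation":[0,0,0]},
    {"translation":[0,0,0],"rotation":[0,0,0]},
    {"translation":[0,0,0],"rotation":[0,0,0]},
    {"translation":[0,0,0],"rotation":[0,0,0]},
    {"translation":[0,0,0],"rotation":[0,0,0]}
  ],
  "jaw": 1
}}

```text
t: 16.28
eef_pos: [0.5521, -0.2917, 0.0171]
ee_rot: [-3.141, 0.001, -3.105]
force: [-1.1, 1.1, 5.8]
width: 0.0376
gripper_force: 25.0
```

>>> {"op": "apply_moves", "data": {
  "steps": [
    {"translation":[0,0,0.04],"rotation":[0,0,0]},
    {"translation":[0,0,0.13],"rotation":[0,0,0]},
    {"translation":[0,0,0.24],"rotation":[0,0,0]},
    {"translation":[0,0.06,0.3],"rotation":[0,0,0]},
    {"translation":[0.01,0.16,0.3],"rotation":[0,0,0]},
    {"translation":[0.02,0.28,0.3],"rotation":[0,0,0]},
    {"translation":[0.03,0.4,0.3],"rotation":[0,0,0]},
    {"translation":[0.04,0.53,0.3],"rotation":[0,0,0]},
    {"translation":[0.04,0.66,0.3],"rotation":[0,0,0]},
    {"translation":[0.04,0.79,0.3],"rotation":[0,0,0]}
  ]
}}

```text
t: 17.12
eef_pos: [0.5616, -0.0927, 0.092]
ee_rot: [3.142, 0.0, -3.105]
force: [1.7, 0.7, 0.1]
width: 0.0376
gripper_force: 25.0
```

>>> {"op": "apply_moves", "data": {
  "steps": [
    {"translation":[0,0.13,0],"rotation":[0,0,0]},
    {"translation":[0,0.26,0],"rotation":[0,0,0]},
    {"translation":[0,0.39,0],"rotation":[0,0,0]},
    {"translation":[0,0.52,0],"rotation":[0,0,0]},
    {"translation":[0,0.64,0],"rotation":[0,0,0]},
    {"translation":[0,0.73,-0.02],"rotation":[0,0,0]},
    {"translation":[0,0.78,-0.08],"rotation":[0,0,0]},
    {"translation":[0,0.786,-0.16],"rotation":[0,0,0]},
    {"translation":[0,0.786,-0.23],"rotation":[0,0,0]},
    {"translation":[0,0.786,-0.25],"rotation":[0,0,0]}
  ]
}}

```text
t: 17.95
eef_pos: [0.5601, 0.1022, 0.0269]
ee_rot: [-3.14, -0.004, -3.104]
force: [-0.4, 0.1, -0.5]
width: 0.0372
gripper_force: 25.0
```

```bash
python3 - <<'E'
from h import *
np.set_printoptions(precision=4,suppress=True)
s=get_state();print(s['t'],s['eef_pos'],s['ee_rot'],s['force'])
wm,im=wrist('w7')
print('dish predicted px',proj(wm,[[.562,.103-.054,.008],[.562,.103+.054,.008],[.508,.103,.008]],True).round())
E
```

```text
17.95 [0.5601 0.1022 0.0269] [-3.1404 -0.0035 -3.1045] [-0.4435  0.1033 -0.4585]
dish predicted px [[185. 244.]
 [364. 250.]
 [278. 155.]]
```

View pics/w7.png

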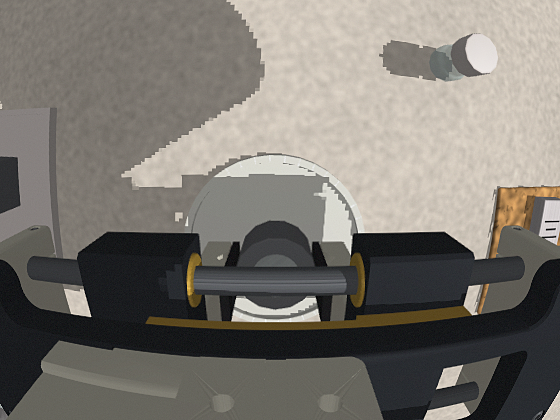

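The dish rim spans columns 188–362 with its top at row 154, as predicted, and the puck is central at column 276. I'll set it down, then go to the bar.

>>> {"op": "apply_moves", "data": {
  "steps": [
    {"translation":[0,0,-0.02],"rotation":[0,0,0]},
    {"translation":[0,0,-0.04],"rotation":[0,0,0]},
    {"translation":[0,0,-0.055],"rotation":[0,0,0]},
    {"translation":[0,0,-0.065],"rotation":[0,0,0]},
    {"translation":[0,0,-0.072],"rotation":[0,0,0]},
    {"translation":[0,0,-0.077],"rotation":[0,0,0]},
    {"translation":[0,0,-0.08],"rotation":[0,0,0]},
    {"translation":[0,0,-0.08],"rotation":[0,0,0]},
    {"translation":[0,0,-0.08],"rotation":[0,0,0]},
    {"translation":[0,0,-0.08],"rotation":[0,0,0]}
  ]
}}

```text
t: 18.83
eef_pos: [0.5619, 0.1025, 0.0092]
ee_rot: [3.141, 0.0, -3.105]
force: [-0.1, -0.2, -0.6]
width: 0.0375
gripper_force: 25.0
```

>>> {"op": "apply_moves", "data": {
  "steps": [
    {"translation":[0,0,0],"rotation":[0,0,0]},
    {"translation":[0,0,0],"rotation":[0,0,0]},
    {"translation":[0,0,0],"rotation":[0,0,0]},
    {"translation":[0,0,0],"rotation":[0,0,0]},
    {"translation":[0,0,0],"rotation":[0,0,0]},
    {"translation":[0,0,0.05],"rotation":[0,0,0]},
    {"translation":[0,0,0.15],"rotation":[0,0,0]},
    {"translation":[0,0,0.27],"rotation":[0,0,0]},
    {"translation":[0,0,0.4],"rotation":[0,0,0]},
    {"translation":[0.06,0.06,0.5],"rotation":[0,0,0]}
  ],
  "jaw": -0.18
}}

```text
t: 19.67
eef_pos: [0.5751, 0.1159, 0.1366]
ee_rot: [3.141, -0.0, -3.106]
force: [0.6, 0.3, -1.2]
width: 0.0518
gripper_force: 0.0
```

>>> {"op": "apply_moves", "data": {
  "steps": [
    {"translation":[0.07,0.1,0],"rotation":[0,0,0]},
    {"translation":[0.14,0.2,0],"rotation":[0,0,0]},
    {"translation":[0.2,0.31,0],"rotation":[0,0,0]},
    {"translation":[0.22,0.43,0],"rotation":[0,0,0]},
    {"translation":[0.22,0.55,0],"rotation":[0,0,0]},
    {"translation":[0.22,0.66,0],"rotation":[0,0,0]},
    {"translation":[0.22,0.72,0],"rotation":[0,0,0]},
    {"translation":[0.22,0.74,0],"rotation":[0,0,0]},
    {"translation":[0.22,0.74,0],"rotation":[0,0,0]},
    {"translation":[0.22,0.74,0],"rotation":[0,0,0]}
  ]
}}

```text
t: 20.5
eef_pos: [0.6315, 0.3018, 0.1338]
ee_rot: [-3.141, -0.001, -3.105]
force: [0.4, -0.4, 0.1]
width: 0.0514
gripper_force: 0.0
```

```bash
python3 - <<'E'
from h import *
np.set_printoptions(precision=4,suppress=True)
s=get_state();print(s['t'],s['eef_pos'],s['ee_rot'],s['force'])
wm,im=wrist('w8'); print(wm['xyz'],wm['rotation'])
u,v=proj(wm,[.562,.304,.016],True)[0].astype(int)
v0=max(v-70,0);u0=u-70;c=im[v0:v0+140,u0:u0+140];print(u0,v0)
d=im[60:300,0:200]
cv2.imwrite('pics/w8c.png',np.hstack([cv2.resize(c,(560,560),interpolation=cv2.INTER_CUBIC),cv2.copyMakeBorder(d,0,320,0,0,cv2.BORDER_CONSTANT)]))
E
```

```text
20.5 [0.6315 0.3018 0.1338] [-3.1412 -0.0006 -3.1045] [ 0.4149 -0.3828  0.1494]
[0.563  0.3006 0.2923] [2.8823 0.0005 1.6075]
209 53
```

View pics/w8c.png

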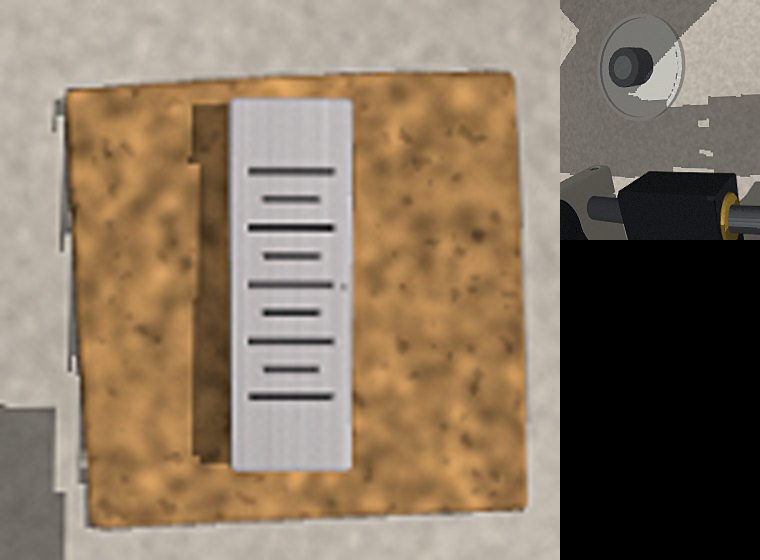

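The bar lies straight in the tool axes, with crop corners (231,99) to (352,470). The puck stands upright in the dish. I'll compute the rear grasp next.

```bash
python3 - <<'E'
from h import *
np.set_printoptions(precision=1,suppress=True)
m=camera_model('wrist')
c=cast(m,[(209+x/4,53+y/4) for x,y in[(231,99.5),(352,99),(352,470),(232,470.5)]],.016,True)*1000
print(c[:,:2],c.mean(0))
for a,b in((0,3),(1,2)): d=c[b]-c[a];print(np.hypot(*d[:2]),np.degrees(np.arctan2(d[1],d[0])))
ctr=c.mean(0)[:2];a=np.radians(2.2);g=ctr-28*np.array([np.cos(a),np.sin(a)])
p=get_state()['eef_pos']*1000;print('grasp',g,p,'shift/250',(np.r_[g,6.5]-p)[:3].round(1)/250.)
print(((np.r_[g,6.5]-p)/250).round(3).tolist())
E
```

```text
[[523.2 291.4]
 [522.  316.7]
 [601.5 320. ]
 [602.6 294.3]] [562.3 305.6  16. ]
79.4219151026773 2.0924084891970813
79.51517013048444 2.389707777089583
grasp [534.4 304.5] [631.7 301.4 134. ] shift/250 [-0.4  0.  -0.5]
[-0.389, 0.012, -0.51]
```

>>> {"op": "apply_moves", "data": {
  "steps": [
    {"translation":[-0.13,0.005,0],"rotation":[0,0,0]},
    {"translation":[-0.26,0.012,0],"rotation":[0,0,0]},
    {"translation":[-0.36,0.012,-0.05],"rotation":[0,0,0]},
    {"translation":[-0.389,0.012,-0.15],"rotation":[0,0,0]},
    {"translation":[-0.389,0.012,-0.26],"rotation":[0,0,0]},
    {"translation":[-0.389,0.012,-0.36],"rotation":[0,0,0]},
    {"translation":[-0.389,0.012,-0.44],"rotation":[0,0,0]},
    {"translation":[-0.389,0.012,-0.49],"rotation":[0,0,0]},
    {"translation":[-0.389,0.012,-0.508],"rotation":[0,0,0]},
    {"translation":[-0.389,0.012,-0.508],"rotation":[0,0,0]}
  ]
}}

```text
t: 21.38
eef_pos: [0.5343, 0.3039, 0.0062]
ee_rot: [-3.14, -0.001, -3.106]
force: [-0.0, 0.3, 0.8]
width: 0.0517
gripper_force: 0.0
```

>>> {"op": "apply_moves", "data": {
  "steps": [
    {"translation":[0,0,0],"rotation":[0,0,0]},
    {"translation":[0,0,0],"rotation":[0,0,0]},
    {"translation":[0,0,0],"rotation":[0,0,0]},
    {"translation":[0,0,0],"rotation":[0,0,0]},
    {"translation":[0,0,0],"rotation":[0,0,0]},
    {"translation":[0,0,0],"rotation":[0,0,0]},
    {"translation":[0,0,0],"rotation":[0,0,0]},
    {"translation":[0,0,0.03],"rotation":[0,0,0]},
    {"translation":[0,0,0.1],"rotation":[0,0,0]},
    {"translation":[0,0,0.2],"rotation":[0,0,0]}
  ],
  "jaw": 1,
  "newtons": 40
}}

```text
t: 22.22
eef_pos: [0.5332, 0.3044, 0.0558]
ee_rot: [-3.139, -0.003, -3.105]
force: [-0.1, 0.3, -1.3]
width: 0.0255
gripper_force: 39.7
```

```bash
python3 - <<'E'
from h import *
np.set_printoptions(precision=4,suppress=True)
s=get_state();print(s['t'],s['eef_pos'],s['ee_rot'],s['force'],s['width'])
E
```

```text
22.2167 [0.5332 0.3044 0.0558] [-3.1389 -0.0034 -3.105 ] [-0.0773  0.3315 -1.3165] 0.025504284251994275
```

>>> {"op": "apply_moves", "data": {
  "steps": [
    {"translation":[0,-0.02,0.06],"rotation":[0,0,0]},
    {"translation":[-0.01,-0.07,0.13],"rotation":[0,0,0]},
    {"translation":[-0.03,-0.15,0.16],"rotation":[0,0,0]},
    {"translation":[-0.04,-0.25,0.16],"rotation":[0,0,0]},
    {"translation":[-0.06,-0.36,0.16],"rotation":[0,0,0]},
    {"translation":[-0.08,-0.48,0.16],"rotation":[0,0,0]},
    {"translation":[-0.1,-0.6,0.16],"rotation":[0,0,0]},
    {"translation":[-0.12,-0.72,0.16],"rotation":[0,0,0]},
    {"translation":[-0.134,-0.84,0.16],"rotation":[0,0,0]},
    {"translation":[-0.134,-0.96,0.16],"rotation":[0,0,0]}
  ]
}}

```text
t: 23.05
eef_pos: [0.5001, 0.0641, 0.0975]
ee_rot: [3.141, 0.0, -3.104]
force: [0.7, 0.2, -0.6]
width: 0.0253
gripper_force: 39.7
```

>>> {"op": "apply_moves", "data": {
  "steps": [
    {"translation":[0,-0.12,0],"rotation":[0,0,0]},
    {"translation":[0,-0.24,0],"rotation":[0,0,0]},
    {"translation":[0,-0.36,0],"rotation":[0,0,0]},
    {"translation":[0,-0.48,0],"rotation":[0,0,0]},
    {"translation":[0,-0.6,0],"rotation":[0,0,0]},
    {"translation":[0,-0.7,0],"rotation":[0,0,0]},
    {"translation":[0,-0.79,0],"rotation":[0,0,0]},
    {"translation":[0,-0.87,0],"rotation":[0,0,0]},
    {"translation":[0,-0.94,0],"rotation":[0,0,0]},
    {"translation":[0,-1,0],"rotation":[0,0,0]}
  ]
}}

```text
t: 23.88
eef_pos: [0.5009, -0.1858, 0.0974]
ee_rot: [3.141, 0.0, -3.105]
force: [-0.1, -0.0, 0.4]
width: 0.0253
gripper_force: 39.7
```

>>> {"op": "apply_moves", "data": {
  "steps": [
    {"translation":[0,-0.08,0],"rotation":[0,0,0]},
    {"translation":[0,-0.17,0],"rotation":[0,0,0]},
    {"translation":[0,-0.26,0],"rotation":[0,0,0]},
    {"translation":[0,-0.34,0],"rotation":[0,0,0]},
    {"translation":[0,-0.4,0],"rotation":[0,0,0]},
    {"translation":[0,-0.424,-0.04],"rotation":[0,0,0]},
    {"translation":[0,-0.424,-0.1],"rotation":[0,0,0]},
    {"translation":[0,-0.424,-0.17],"rotation":[0,0,0]},
    {"translation":[0,-0.424,-0.23],"rotation":[0,0,0]},
    {"translation":[0,-0.424,-0.25],"rotation":[0,0,0]}
  ]
}}

```text
t: 24.72
eef_pos: [0.4994, -0.2898, 0.0321]
ee_rot: [3.14, -0.003, -3.105]
force: [-1.0, 0.2, -0.2]
width: 0.0258
gripper_force: 39.7
```

```bash
python3 - <<'E'
from h import *
np.set_printoptions(precision=4,suppress=True)
s=get_state();print(s['t'],s['eef_pos'],s['ee_rot'],s['force'],s['width'])
t=grab_frame('top');sc=grab_frame('scene');print(get_state()['eef_pos'])
m=camera_model('scene');u,v=proj(m,[.56,-.29,.02])[0].astype(int);n=camera_model('top');a,b=proj(n,[.56,-.29,.02])[0].astype(int)
print(u,v,a,b)
f=lambda im,u,v:cv2.resize(im[v-50:v+50,max(u-60,0):max(u-60,0)+120],None,fx=3.3,fy=3.3,interpolation=cv2.INTER_CUBIC)
cv2.imwrite('pics/s9.png',np.hstack([f(sc,u,v),f(t,a,b)]))
E
```

```text
24.7167 [ 0.4994 -0.2898  0.0321] [ 3.1402 -0.0033 -3.1053] [-0.9943  0.1561 -0.2261] 0.02576785056343037
[ 0.5002 -0.2901  0.0334]
227 133 407 258
```

View pics/s9.png

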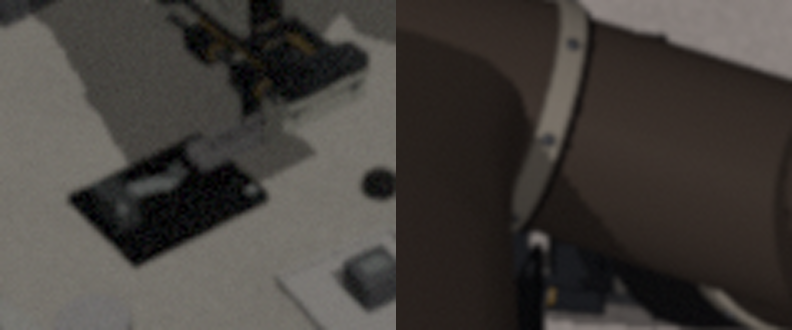

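The scene view shows the bar held level over the stage front at left-crop (225,150), in line with the clip at (150,185). The top view is blocked by the arm. I'll lower it gently onto the stage.

>>> {"op": "apply_moves", "data": {
  "steps": [
    {"translation":[0,0,-0.01],"rotation":[0,0,0]},
    {"translation":[0,0,-0.03],"rotation":[0,0,0]},
    {"translation":[0,0,-0.045],"rotation":[0,0,0]},
    {"translation":[0,0,-0.055],"rotation":[0,0,0]},
    {"translation":[0,0,-0.062],"rotation":[0,0,0]},
    {"translation":[0,0,-0.066],"rotation":[0,0,0]},
    {"translation":[0,0,-0.068],"rotation":[0,0,0]},
    {"translation":[0,0,-0.068],"rotation":[0,0,0]},
    {"translation":[0,0,-0.068],"rotation":[0,0,0]},
    {"translation":[0,0,-0.068],"rotation":[0,0,0]}
  ]
}}

```text
t: 25.65
eef_pos: [0.5011, -0.2906, 0.0177]
ee_rot: [-3.142, 0.0, -3.105]
force: [0.2, -0.1, -0.4]
width: 0.0256
gripper_force: 39.7
```

```bash
python3 - <<'E'
from h import *
np.set_printoptions(precision=4,suppress=True)
s=get_state();print(s['t'],s['eef_pos'],s['ee_rot'],s['force'],s['moment'])
E
```

```text
25.65 [ 0.5011 -0.2906  0.0177] [-3.1415  0.0002 -3.1046] [ 0.2143 -0.1186 -0.4325] [-0.1125 -0.0092  0.0095]
```

>>> {"op": "apply_moves", "data": {
  "steps": [
    {"translation":[0,-0.004,-0.003],"rotation":[0,0,0]},
    {"translation":[0,-0.004,-0.006],"rotation":[0,0,0]},
    {"translation":[0,-0.004,-0.008],"rotation":[0,0,0]},
    {"translation":[0,-0.004,-0.01],"rotation":[0,0,0]},
    {"translation":[0,-0.004,-0.01],"rotation":[0,0,0]},
    {"translation":[0,-0.004,-0.01],"rotation":[0,0,0]},
    {"translation":[0,-0.004,-0.01],"rotation":[0,0,0]},
    {"translation":[0,-0.004,-0.01],"rotation":[0,0,0]},
    {"translation":[0,-0.004,-0.01],"rotation":[0,0,0]},
    {"translation":[0,-0.004,-0.01],"rotation":[0,0,0]}
  ]
}}

```text
t: 26.48
eef_pos: [0.501, -0.2917, 0.0154]
ee_rot: [-3.141, 0.0, -3.105]
force: [-2.5, -0.5, 5.2]
width: 0.0252
gripper_force: 39.7
```

The bar touches the stage with 5 N. I'll slide it in along the clip line.

>>> {"op": "apply_moves", "data": {
  "steps": [
    {"translation":[0.014,0.0005,0],"rotation":[0,0,0]},
    {"translation":[0.028,0.001,0],"rotation":[0,0,0]},
    {"translation":[0.042,0.0015,0],"rotation":[0,0,0]},
    {"translation":[0.056,0.002,0],"rotation":[0,0,0]},
    {"translation":[0.07,0.0026,0],"rotation":[0,0,0]},
    {"translation":[0.084,0.0031,0],"rotation":[0,0,0]},
    {"translation":[0.098,0.0037,0],"rotation":[0,0,0]},
    {"translation":[0.112,0.0042,0],"rotation":[0,0,0]},
    {"translation":[0.126,0.0047,0],"rotation":[0,0,0]},
    {"translation":[0.14,0.0053,0],"rotation":[0,0,0]}
  ]
}}

```text
t: 27.32
eef_pos: [0.5278, -0.2906, 0.0157]
ee_rot: [3.14, -0.014, -3.106]
force: [-27.8, -1.4, 31.9]
width: 0.0251
gripper_force: 39.9
```

>>> {"op": "apply_moves", "data": {
  "steps": [
    {"translation":[0.01,0.0004,0],"rotation":[0,0,0]},
    {"translation":[0.02,0.0007,0],"rotation":[0,0,0]},
    {"translation":[0.03,0.0011,0],"rotation":[0,0,0]},
    {"translation":[0.04,0.0015,0],"rotation":[0,0,0]},
    {"translation":[0.05,0.0019,0],"rotation":[0,0,0]},
    {"translation":[0.06,0.0022,0],"rotation":[0,0,0]},
    {"translation":[0.066,0.0025,0],"rotation":[0,0,0]},
    {"translation":[0.072,0.0027,0],"rotation":[0,0,0]},
    {"translation":[0.076,0.0028,0],"rotation":[0,0,0]},
    {"translation":[0.076,0.0028,0],"rotation":[0,0,0]}
  ]
}}

```text
t: 28.15
eef_pos: [0.5506, -0.29, 0.0157]
ee_rot: [3.141, -0.007, -3.105]
force: [-15.0, -0.3, 19.0]
width: 0.0253
gripper_force: 40.0
```

```bash
python3 - <<'E'
from h import *
np.set_printoptions(precision=4,suppress=True)
s=get_state();print(s['t'],s['eef_pos'],s['ee_rot'],s['force'],s['moment'])
sc=grab_frame('scene');wm,im=wrist('w10')
m=camera_model('scene');u,v=proj(m,[.58,-.29,.02])[0].astype(int)
c=cv2.resize(sc[v-40:v+40,u-50:u+50],(500,400),interpolation=cv2.INTER_CUBIC)
cv2.imwrite('pics/s10.png',c)
E
```

```text
28.15 [ 0.5506 -0.29    0.0157] [ 3.1409 -0.0075 -3.1053] [-15.0148  -0.2625  18.9831] [-0.4847  5.6124 -0.0299]
```

View pics/s10.png

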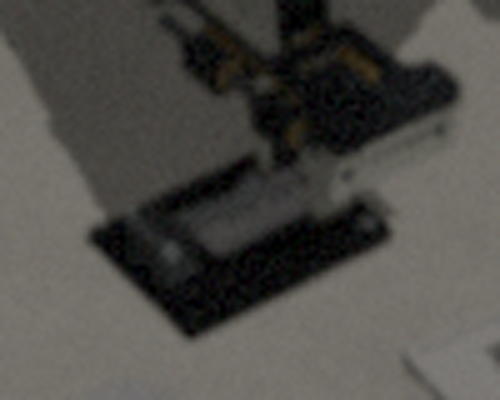

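The dim scene view shows the bar reaching from the fingers at (320,165) towards the hinge at (170,245). It presses down harder than it needs to. I'll lift slightly to unload it before finishing the push.

>>> {"op": "apply_moves", "data": {
  "steps": [
    {"translation":[0,0,0.002],"rotation":[0,0,0]},
    {"translation":[0,0,0.004],"rotation":[0,0,0]},
    {"translation":[0,0,0.006],"rotation":[0,0,0]},
    {"translation":[0,0,0.006],"rotation":[0,0,0]},
    {"translation":[0,0,0.006],"rotation":[0,0,0]},
    {"translation":[0,0,0.006],"rotation":[0,0,0]},
    {"translation":[0,0,0.006],"rotation":[0,0,0]},
    {"translation":[0,0,0.006],"rotation":[0,0,0]},
    {"translation":[0,0,0.006],"rotation":[0,0,0]},
    {"translation":[0,0,0.006],"rotation":[0,0,0]}
  ]
}}

```text
t: 29.08
eef_pos: [0.5551, -0.2894, 0.0164]
ee_rot: [3.141, -0.0, -3.105]
force: [-2.0, -0.7, -2.6]
width: 0.0255
gripper_force: 39.9
```

```bash
python3 - <<'E'
from h import *
np.set_printoptions(precision=4,suppress=True)
s=get_state();print(s['t'],s['eef_pos'],s['ee_rot'],s['force'],s['moment'])
sc=np.mean([grab_frame('scene') for _ in range(6)],0)
m=camera_model('scene')
# brightness along stage lines y=0 and y=+-10 at several heights
e=np.array([.99926,.0375]);n=np.array([-.0375,.99926])
for y,z in((0,.024),(0,.03),(9,.024),(-9,.024)):
    r=[]
    for x in range(-40,45,6):
        p=np.array([.5936,-.2881])+(x*e+y*n)/1000
        u=proj(m,[*p,z])[0]; r.append(int(cv2.getRectSubPix(sc.mean(2).astype(np.float32),(1,1),tuple(map(float,u)))[0,0]))
    print(y,z,r)
E
```

```text
29.0833 [ 0.5551 -0.2894  0.0164] [ 3.1415 -0.0001 -3.1046] [-2.025  -0.7039 -2.601 ] [ 0.0228  0.5692 -0.0144]
0 0.024 [45, 54, 51, 50, 54, 53, 50, 49, 48, 55, 58, 48, 25, 34, 55]
0 0.03 [52, 54, 56, 50, 50, 51, 53, 50, 52, 50, 49, 49, 34, 22, 27]
9 0.024 [61, 56, 58, 60, 61, 62, 62, 58, 59, 60, 64, 62, 38, 28, 62]
-9 0.024 [50, 54, 52, 51, 52, 52, 49, 48, 50, 50, 51, 44, 25, 22, 31]
```

The bar's end is near stage x = +29 by both kinematics and picture, and the forces are small. I'll push 5 mm more.

>>> {"op": "apply_moves", "data": {
  "steps": [
    {"translation":[0.004,0,0],"rotation":[0,0,0]},
    {"translation":[0.008,0,0],"rotation":[0,0,0]},
    {"translation":[0.012,0,0],"rotation":[0,0,0]},
    {"translation":[0.016,0,0],"rotation":[0,0,0]},
    {"translation":[0.02,0,0],"rotation":[0,0,0]},
    {"translation":[0.02,0,0],"rotation":[0,0,0]},
    {"translation":[0.02,0,0],"rotation":[0,0,0]},
    {"translation":[0.02,0,0],"rotation":[0,0,0]},
    {"translation":[0.02,0,0],"rotation":[0,0,0]},
    {"translation":[0.02,0,0],"rotation":[0,0,0]}
  ]
}}

```text
t: 30.22
eef_pos: [0.5603, -0.2896, 0.0167]
ee_rot: [-3.141, 0.001, -3.105]
force: [0.1, -0.6, -2.5]
width: 0.0254
gripper_force: 39.9
```

>>> {"op": "apply_moves", "data": {
  "steps": [
    {"translation":[0,0,-0.002],"rotation":[0,0,0]},
    {"translation":[0,0,-0.003],"rotation":[0,0,0]},
    {"translation":[0,0,-0.003],"rotation":[0,0,0]},
    {"translation":[0,0,-0.003],"rotation":[0,0,0]},
    {"translation":[0,0,-0.003],"rotation":[0,0,0]},
    {"translation":[0,0,-0.003],"rotation":[0,0,0]},
    {"translation":[0,0,-0.003],"rotation":[0,0,0]},
    {"translation":[0,0,-0.003],"rotation":[0,0,0]},
    {"translation":[0,0,-0.003],"rotation":[0,0,0]},
    {"translation":[0,0,-0.003],"rotation":[0,0,0]}
  ]
}}

```text
t: 31.05
eef_pos: [0.5603, -0.2896, 0.0159]
ee_rot: [-3.141, 0.001, -3.105]
force: [1.9, -0.2, -0.9]
width: 0.0253
gripper_force: 39.9
```

>>> {"op": "apply_moves", "data": {
  "steps": [
    {"translation":[0,0,0],"rotation":[0,0,0]},
    {"translation":[0,0,0],"rotation":[0,0,0]},
    {"translation":[0,0,0],"rotation":[0,0,0]},
    {"translation":[0,0,0],"rotation":[0,0,0]},
    {"translation":[0,0,0],"rotation":[0,0,0]},
    {"translation":[0,0,0.03],"rotation":[0,0,0]},
    {"translation":[0,0,0.1],"rotation":[0,0,0]},
    {"translation":[0,0,0.22],"rotation":[0,0,0]},
    {"translation":[0,0,0.35],"rotation":[0,0,0]},
    {"translation":[0,0,0.48],"rotation":[0,0,0]}
  ],
  "jaw": 0
}}

```text
t: 31.88
eef_pos: [0.5596, -0.2895, 0.1374]
ee_rot: [3.142, -0.001, -3.105]
force: [1.6, -0.8, -0.5]
width: 0.0439
gripper_force: 0.0
```

>>> {"op": "apply_moves", "data": {
  "steps": [
    {"translation":[0.1,0.05,0.06],"rotation":[0,0,0]},
    {"translation":[0.18,0.1,0.12],"rotation":[0,0,0]},
    {"translation":[0.24,0.18,0.18],"rotation":[0,0,0]},
    {"translation":[0.24,0.26,0.22],"rotation":[0,0,0]},
    {"translation":[0.24,0.32,0.22],"rotation":[0,0,0]},
    {"translation":[0.24,0.36,0.22],"rotation":[0,0,0]},
    {"translation":[0.24,0.36,0.22],"rotation":[0,0,0]},
    {"translation":[0.24,0.36,0.22],"rotation":[0,0,0]},
    {"translation":[0.24,0.36,0.22],"rotation":[0,0,0]},
    {"translation":[0.24,0.36,0.22],"rotation":[0,0,0]}
  ]
}}

```text
t: 32.72
eef_pos: [0.6195, -0.2002, 0.1902]
ee_rot: [3.142, -0.001, -3.105]
force: [0.1, -0.3, -0.4]
width: 0.0436
gripper_force: 0.0
```

```bash
python3 - <<'E'
from h import *
np.set_printoptions(precision=1,suppress=True)
s=get_state();print(s['t'],s['eef_pos']*1000,s['force'])
wm,im=wrist('w11')
g=im.mean(2).astype(np.float32); mn=im.min(2); c=im[...,2].astype(int)-im[...,0]
print('stage',rect(wm,mn<45,.012,proj(wm,[.58,-.33,.012],True)[0]))
st=lambda x,y:np.array([.5936,-.2881])+(x*np.array([.99926,.0375])+y*np.array([-.0375,.99926]))/1000
for y in(-10,10):
    r=[int(cv2.getRectSubPix(g,(1,1),tuple(map(float,proj(wm,[*st(x,y),.024],True)[0])))[0,0]) for x in range(-56,46,3)]; print('along x',y,r)
for x in(-40,-25,-10,0,15):
    r=[int(cv2.getRectSubPix(g,(1,1),tuple(map(float,proj(wm,[*st(x,y),.024],True)[0])))[0,0]) for y in range(-24,25,2)]; print('across y',x,r)
hm=(mn>55)&(mn<175)&(c<6)
for n,z,p in(('block',.032,[.5267,-.1017,.032]),('puck',.032,[.562,.103,.032])):
    u=proj(wm,p,True)[0];print(n,u,rect(wm,mn<110,z,u))
E
```

```text
32.7167 [ 619.5 -200.2  190.2] [ 0.1 -0.3 -0.4]
stage ([593.8, -287.5, 128.8, 99.8, 2.1], 'circ', 594.0, -288.1, 79.8, 'px', array([148, 103], dtype=int32), array([240, 222], dtype=int32))
along x -10 [31, 32, 30, 60, 209, 212, 210, 210, 215, 218, 214, 210, 207, 203, 157, 92, 107, 117, 127, 131, 132, 129, 126, 126, 123, 121, 117, 120, 117, 117, 84, 82, 38, 53]
along x 10 [33, 34, 31, 31, 210, 205, 205, 204, 211, 186, 205, 204, 203, 194, 143, 126, 129, 126, 124, 124, 128, 127, 126, 126, 129, 125, 125, 125, 124, 126, 58, 39, 48, 51]
across y -40 [30, 30, 29, 27, 26, 13, 41, 211, 208, 203, 203, 203, 206, 204, 210, 207, 213, 204, 209, 167, 123, 23, 34, 33, 32]
across y -25 [30, 31, 29, 31, 20, 17, 99, 213, 207, 202, 138, 138, 133, 120, 115, 113, 219, 204, 210, 172, 109, 29, 31, 30, 33]
across y -10 [20, 19, 21, 21, 20, 17, 66, 94, 91, 92, 94, 91, 90, 90, 80, 131, 131, 127, 133, 106, 114, 27, 32, 31, 29]
across y 0 [17, 21, 16, 20, 18, 15, 83, 128, 92, 89, 93, 93, 92, 91, 89, 74, 136, 125, 133, 94, 98, 26, 30, 32, 33]
across y 15 [21, 17, 20, 20, 21, 17, 89, 124, 104, 104, 106, 107, 107, 106, 102, 115, 130, 126, 130, 96, 76, 26, 30, 27, 30]
block [377.  107.1] ([525.3, -106.0, 38.1, 36.6, 87.0], 'circ', 527.1, -106.5, 24.2, 'px', array([353,  86], dtype=int32), array([389, 125], dtype=int32))
puck [525.  159.9] ([561.2, 80.3, 35.9, 36.2, 1.1], 'circ', 561.1, 84.7, 22.6, 'px', array([502, 143], dtype=int32), array([524, 173], dtype=int32))
```

The bar lies under the clip from x ≈ -46 to +34 and is centred in y. The block and puck masks are unsure from this angle, so I'll look at them from straight above.

>>> {"op": "apply_moves", "data": {
  "steps": [
    {"translation":[-0.03,0.1,0],"rotation":[0,0,0]},
    {"translation":[-0.06,0.2,0],"rotation":[0,0,0]},
    {"translation":[-0.08,0.3,0],"rotation":[0,0,0]},
    {"translation":[-0.08,0.38,0],"rotation":[0,0,0]},
    {"translation":[-0.08,0.4,0],"rotation":[0,0,0]},
    {"translation":[-0.08,0.4,0],"rotation":[0,0,0]},
    {"translation":[-0.08,0.4,0],"rotation":[0,0,0]},
    {"translation":[-0.08,0.4,0],"rotation":[0,0,0]},
    {"translation":[-0.08,0.4,0],"rotation":[0,0,0]},
    {"translation":[-0.08,0.4,0],"rotation":[0,0,0]}
  ]
}}

```text
t: 33.6
eef_pos: [0.6, -0.1005, 0.1906]
ee_rot: [-3.142, -0.0, -3.106]
force: [-0.3, -0.1, -0.6]
width: 0.0438
gripper_force: 0.0
```

```bash
cat > chk.py <<'E'
from h import *
import sys
np.set_printoptions(precision=1,suppress=True)
name,x,y,zr=sys.argv[1],*map(float,sys.argv[2:5])
wm,im=wrist(name); g=im.mean(2).astype(np.float32)
S=lambda p:int(cv2.getRectSubPix(g,(1,1),tuple(map(float,proj(wm,p,True)[0])))[0,0])
R_=range(-64,65,2)
print('cam',wm['xyz'])
for z in(.032,.008):
    print('z',z,'x-profile y+0/+8',[S([x+d/1000,y+.008,z]) for d in R_]); print('y-profile x+8',[S([x+.008,y+d/1000,z]) for d in R_])
for t in(60,75,90,110):
    try: print(t,rect(wm,g<t,.032,proj(wm,[x+.014,y+.0,.032],True)[0]))
    except Exception as e: print(t,e)
E
python3 chk.py w12 .5267 -.1017 .032
```

```text
cam [ 0.5 -0.1  0.3]
z 0.032 x-profile y+0/+8 [199, 197, 198, 200, 195, 197, 193, 194, 224, 165, 228, 220, 220, 220, 220, 218, 219, 220, 219, 220, 219, 220, 192, 106, 110, 111, 116, 158, 152, 150, 149, 150, 142, 140, 130, 127, 118, 108, 110, 109, 125, 224, 216, 217, 216, 216, 216, 217, 216, 216, 216, 215, 216, 215, 216, 212, 194, 215, 179, 183, 181, 184, 190, 187, 192]
y-profile x+8 [190, 190, 190, 196, 195, 118, 117, 221, 204, 211, 215, 216, 214, 215, 214, 220, 123, 135, 134, 134, 134, 133, 133, 115, 106, 108, 107, 109, 109, 114, 124, 124, 130, 133, 137, 145, 118, 110, 111, 110, 109, 125, 225, 218, 219, 218, 218, 219, 219, 219, 219, 220, 220, 220, 121, 172, 224, 206, 203, 194, 191, 191, 192, 190, 183]
z 0.008 x-profile y+0/+8 [198, 201, 194, 193, 191, 196, 224, 186, 231, 220, 220, 219, 220, 220, 219, 220, 220, 219, 220, 219, 221, 203, 101, 110, 110, 108, 168, 160, 159, 156, 158, 157, 152, 152, 149, 151, 142, 106, 110, 110, 103, 203, 217, 217, 217, 216, 216, 216, 217, 216, 216, 217, 216, 216, 215, 216, 216, 185, 213, 214, 178, 181, 179, 181, 191]
y-profile x+8 [192, 196, 194, 111, 11
[... 154 characters left out ...]
3, 142, 111, 111, 111, 110, 107, 164, 223, 218, 219, 218, 218, 219, 218, 219, 219, 219, 219, 223, 185, 123, 199, 223, 202, 202, 195, 190, 193, 191]
60 ([451.2, -191.8, 29.1, 26.7, 45.5], 'circ', 451.5, -192.0, 14.9, 'px', array([174,  32], dtype=int32), array([201,  59], dtype=int32))
75 ([451.5, -191.5, 29.8, 26.7, 44.8], 'circ', 451.7, -191.9, 15.1, 'px', array([174,  32], dtype=int32), array([201,  59], dtype=int32))
90 ([451.6, -191.9, 29.6, 27.5, 33.4], 'circ', 451.9, -192.1, 15.2, 'px', array([173,  32], dtype=int32), array([201,  59], dtype=int32))
110 ([524.9, -100.9, 35.7, 36.2, 86.3], 'circ', 524.7, -101.0, 24.5, 'px', array([257,  99], dtype=int32), array([296, 137], dtype=int32))
```

The block is centred within about 1.5 mm and aligned with the tray at 86.3°, the same as the tray. The puck was released at (561.9,102.5) with the dish centre at (562,103), and it stood upright in the earlier crop. I'm handing the job in.

```bash
python3 -c "
from station import *
print(job_done())"
```

```text
the job is handed in; nothing more can be done
None
```

I handed the job in at about 34 s, and all three pieces appear to be in place: the round mount is in the dish, the square mount is in the tray (within about 1.5 mm of centre), and the bar is under the clip with its end about 2 mm from the hinge block; I checked the round mount only from its release position and one earlier picture, and did not re-measure the jar and spool.

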